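# Close and clip a vacuum-line joint

### The arm

A 6-joint arm with a two-finger parallel gripper is mounted at the origin on a cart in front of the work surface, level with it; the furniture and walls round the work are solid. World frame = base frame: x ahead of the robot, y to its left, z up, the work surface at z = 0. Lengths are in mm, angles in rad, forces in N, time in s.
With the tool pointing down it reaches from about 275 to 1000 mm from the base axis. Payload 8.4 kg.
Tool frame: the origin (TCP) lies midway between the tips of the shut fingers; the grasp point (between the pads) lies 19 mm behind it; z points along the fingers, y is the line along which they close (so a half turn about z gives the same grasp; the last joint's range is limited). The gripper opens to 85 mm and grips with 20 to 120 N. Pads are 22 mm wide; open, the fingers measure 114 mm over their backs; the gripper's body (76 mm by 85 mm) begins 54 mm behind the grasp point. The pads swing forward as they close: fully open they stand 13 mm farther back than shut.
Start: joints at [-1.174, 0.353, 1.633, -0, 1.155, -0.002], TCP at [242.694, -575.958, 231.281] pointing down, gripper open.
Joint ranges: [-2.63, 2.63], [-0.92, 2.1], [0.06, 2.66], [-1.3, 4.44], [0, 2.69], [-3.02, 3.02]. Speed limits (rad/s): [2.22, 2.22, 2.79, 3.14, 3.14, 3.14].

### API

Orientations are given as [roll, pitch, yaw] about the fixed x, y, z axes, in that order (R = Rz(yaw) Ry(pitch) Rx(roll)).
In Python, from rig import telemetry, optics, r gives the robot as it stands.
- The arm moves only by the tool play_rows, never from a script. Its arguments are lists of equal length, an entry for each row: "dp": the shift along the tool's x, y, z in units of 40 mm (1.0 is 40 mm), a list of three; "rot": the turn, a rotation vector about the tool's x, y, z in units of 6 degrees (1.0 is 6 degrees), a list of three. In form: {"dp": [[tx, ty, tz], ...], "rot": [[ax, ay, az], ...]}. A call has 1 to 5 rows; each row is the pose to reach, as a shift and turn from the pose commanded when the call began, along the tool's axes at that moment; what a row does not reach only later rows make up. A row lasts 1/12 s, in which the tool goes at most 41.7 mm and 7.16 degrees, less where a joint would pass 70% of its speed; a pose out of reach is approached as far as the arm can. A call with a gripper value outside its range is refused whole. "fingers" is the opening, from 0 (shut) to 1 (fully open), set as the call begins (left out, the last holds). The fingers move at their own pace and stop on an object; "grip_force" is the grip in N (left out, the last holds). Time passes only in rows, so rows that repeat a pose let the fingers close. It gives the time, the measured TCP pose, the force, the opening and the grip force at its end, in the units of the state.
- telemetry.sense(): the state, without advancing time (a new reading comes with each control period).
- optics.grab_frame(name): name is "scene" or "side" or "wrist"; returns a dict with "color" (400x640x3 uint8, red, green, blue), "mtx" (3x3 intrinsics, pixels), "R" (3x3) and "t" (3): a world point X has camera coordinates R X + t; the wrist camera has in their place "mount" (4x4, takes a point from camera to tool coordinates, whose origin is the TCP and whose axes are the flange's). Camera axes: x right, y down, z forward; pixel columns grow to the right and rows downward; lengths in mm; the calibration is good to about 2 mm. A picture is of the moment at which its call begins: read the wrist's pose just before it. There is no depth.
- r.sign_off(): hands the job in; it is judged then, once.
The state is a dict: "clock": time; "qpos": joint angles; "qvel": joint speeds; "joint_efforts": joint torques, N m; "eef_pos": TCP position; "tcp_rot": TCP orientation; "contact_force": force on the tool from outside, world axes, zero at the start; "wrist_torque": the same for the moment, N m; "opening": opening from 0.0 (shut) to 1.0 (fully open); "grasp_force": force on a finger pad.
Only numpy, scipy, OpenCV 4.12 (cv2) and the standard library are available. Lean on these libraries where they do the work, as an engineer would, in place of code of your own. Each camera call takes 0.05 s, during which the arm holds its last target. There are 200 camera calls.

### The job

Close the small steel vacuum line on its bench stand: slide the filter along its saddles until its flange meets the flange of the clamped stub, then push the spring clip down over the two flanges until its arms snap past the tubes and it sits fully home, gripping both. Work gently, with no hard push on the line, leave the filter lying in its saddles and leave the other things on the bench alone.

Things in the scene. Friction and masses are not known exactly. Their poses are not given: they have to be found in the camera images.
- stand: fixed bench stand of the line: grey aluminium rail 70 x 285 x 14 mm with a dark clamp post near its -y end and two white V-saddles. Origin on the worktop under the line's axis; the axis runs along the stand's y at 70 mm height. The saddles stand at y = -20 and +65 mm, are 36 mm wide across x at most and reach up to 10 mm below the axis
- stub_root (a point): point of the line's axis where the steel stub leaves its clamp (clamp 52 mm wide, 28 mm long, its top 20 mm above the axis); y = the line's axis, from clamp towards filter, z up. Stub: tube 20 mm diameter, at its end a flange 30 mm diameter, 4 mm thick, with a thin rubber seal on its face. Its flange face is 25 to 53 mm from this point; this differs each time and has to be felt or seen. The stub does not move
- filter: loose in-line filter of steel, 0.28 to 0.46 kg, lying in the V-saddles, free to slide along the axis and to roll. Origin at mid-barrel on its axis; y = its axis, -y end towards the stub. The same point as filter_mid
- filter_mid (a point): middle of the filter's barrel, on its axis: 32 mm diameter, 150 mm long; with a knurled grip band round its middle; on its slippery saddles it slides with a friction of 1 to 3 N
- filter_face (a point): centre of the filter's flange face, 109 mm from filter_mid towards the stub: flange 30 mm diameter, 4 mm thick, then tube 20 mm diameter for 30 mm up to the barrel. At the start 16 to 51 mm from the stub's flange face
- clip: loose black plastic spring clip, 0.07 kg, 40 x 22.5 x 66 mm, standing open side down on its four arm tips; origin between the tips. Its y is the direction of the tubes, arms at +x and -x (the two sides are alike, either way round fits). Two plates, each 6 mm thick, 10.5 mm apart in y: one grips the tube on either side, the two flanges (8 mm together) fit in between. The mouth is 24 mm wide at the tips and narrows to 15 mm
- clip_seat (a point): point 17 mm above the clip's arm tips: when seated it lies on the line's axis, midway at the meeting flange faces (about 1 mm play along the axis). Pushed down, the arms meet the tubes about 15 mm above the seat and resist with 6 to 12 N in all until about 9 mm above it; from 8 mm on they have snapped past and pull the clip down with up to 9 N, until its saddle stops hard on the tubes at the seat. The arms alone squeeze each tube with up to 16 N on the way and 6 N when seated
- clip_tab (a point): grip tab on top of the clip, middle of it 36 mm above clip_seat: 12 mm thick in x, 20 mm wide in y, from 23 to 49 mm above clip_seat. At its foot a flat shoulder 14 mm wide in x stands on either side, 23 mm above clip_seat, where fingertips can bear to push down
- cap_purple: bystander: loose screw cap, 35 mm wide, 14 mm high; origin at its underside
- marker_blue: bystander: loose marker pen, 132 mm long, 13 mm high; origin at its underside
- parafilm: bystander: roll of sealing film standing on end, 52 mm wide, 50 mm high; origin at its underside
Things that resemble listed ones, but are neither listed nor needed, are in the scene too. Several things have the shape of the clip; the one meant has the colours described above.

How it is judged (in metres and radians):
At the end, for the whole second after the job is handed in: Filter in its saddles (axis within 3 mm of the line's); clip upright within 0.15 rad, turned within 0.12 rad of the line, clip_seat within 2 mm of the line's axis in x and z and within 4 mm of the filter's flange face along it; the clip grips stub and filter (each over 0.2 N); all at rest (x of clip_seat in the frame of stub_root between -0.002 and 0.002 m and z of clip_seat in the frame of stub_root between -0.002 and 0.002 m and y of clip_seat in the frame of filter_face between -0.004 and 0.004 m and contact force between clip and stand above 0.2 N and contact force between clip and filter above 0.2 N and angle between the y axis of clip and the y axis of stand, either way round below 0.12 rad and angle between clip's own z axis and vertical below 0.15 rad and x of filter_mid in the frame of stub_root between -0.003 and 0.003 m and z of filter_mid in the frame of stub_root between -0.003 and 0.003 m and linear speed of each of clip, filter below 0.02 m/s); the robot touches nothing.
It fails at once if the filter is pressed against the stub's flange with more than 22 N (contact force between filter and stub_flange above 22 N).
It fails at once if the clip and the stub or its stand press on each other with more than 35 N (pushing and squeezing together) (contact force between clip and stand above 35 N).
It fails at once if the clip and the filter press on each other with more than 35 N (pushing and squeezing together) (contact force between clip and filter above 35 N).
It fails at once if the loose cap, the roll of film or the marker is moved more than 20 mm (distance of any of cap_purple, parafilm, marker_blue from where it was at the start of the episode above 0.02 m).
It also fails if it takes over 72 s, if anything falls off the work surface, if the arm or the gripper's body presses on something with over 40 N, if the wrist force passes 120 N, or if a joint passes its speed limit or range.

## Working session

There is one attempt and no reset: what is moved stays moved. The work goes in short steps, Python scripts to look and compute and a tool call to move; the robot and the scene stay as the last step left them, time stands still between calls to the robot, and variables do not carry over. Pictures are saved under pics/ and viewed, at most 10 in all, crops included, and the job is handed in when it is done.

Besides the shell and the picture viewer there is one more tool, called after ">>>" in YAML: its name, and indented under it one key for each argument. play_rows: Moves the arm, as the interface text tells. Its arguments: {"type":"object","properties":{"dp":{"type":"array"},"rot":{"type":"array"},"fingers":{"type":"number"},"grip_force":{"type":"number"}},"required":["dp","rot"]}

```bash
mkdir -p pics
python3 - <<'E'
from rig import telemetry, optics, r
import cv2,pickle
D={}
for n in ("scene","side"):
    f=optics.grab_frame(n); D[n]=f
    cv2.imwrite(f"pics/{n}0.png",cv2.resize(f["color"][:,:,::-1],(800,500),interpolation=cv2.INTER_CUBIC))
    print(n,f["mtx"].tolist(),f["R"].tolist(),f["t"].tolist())
pickle.dump(D,open("d0.pkl","wb"))
print(telemetry.sense())
E
```

```text
scene [[385.9545151911908, 0.0, 320.67515527972796], [0.0, 385.9545151911908, 203.05116080471112], [0.0, 0.0, 1.0]] [[-0.8948655723778033, -0.44633126268559836, 0.0020028286063254975], [-0.19707422572932712, 0.3910870658184005, -0.8990064830148558], [0.4004714183635745, -0.8048846568913047, -0.43793073901569574]] [630.7911500681499, 96.21623016018346, 844.0778621606974]
side [[393.5857824652254, 0.0, 323.61751630509514], [0.0, 393.5857824652254, 205.0014144822604], [0.0, 0.0, 1.0]] [[0.9600736236887389, -0.27892793138918487, 0.02139734067878005], [-0.09081199690843059, -0.3830931695212384, -0.9192349017980521], [0.2645974646792307, 0.8805900479548483, -0.39312764991564936]] [-493.04704350188695, 227.52448783512057, 537.3666110218379]
{'clock': 0.1, 'qpos': array([-1.17437851e+00,  3.53580173e-01,  1.63404239e+00, -2.40466809e-05,
        1.15520341e+00, -2.38003129e-03]), 'qvel': array([-0.00082717, -0.0030989 , -0.00201781, -0.0011379 , -0.00023294,
       -0.00034942]), 'joint_efforts': array([ 8.11826449e-04, -6.06355047e+01, -3.42820501e+01,  6.28446799e-06,
        3.78088400e-03,  6.83422599e-06]), 'eef_pos': array([ 242.53727614, -575.56746198,  230.64338976]), 'tcp_rot': array([-3.14035929e+00,  1.90523698e-05,  3.98807584e-01]), 'contact_force': array([-0.16954454,  0.17887351,  0.56363133]), 'wrist_torque': array([ 0.02279352, -0.00508948, -0.0256958 ]), 'grasp_force': 0.0, 'opening': 1.0002030694438389}
```

View pics/scene0.png

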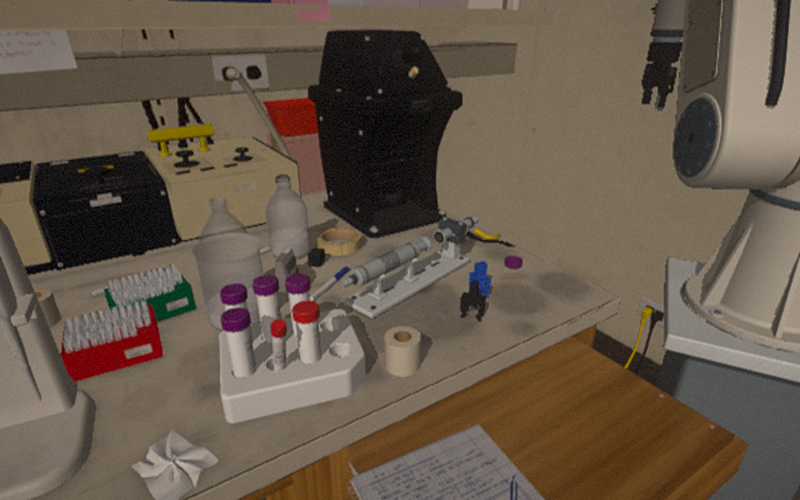

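View pics/side0.png

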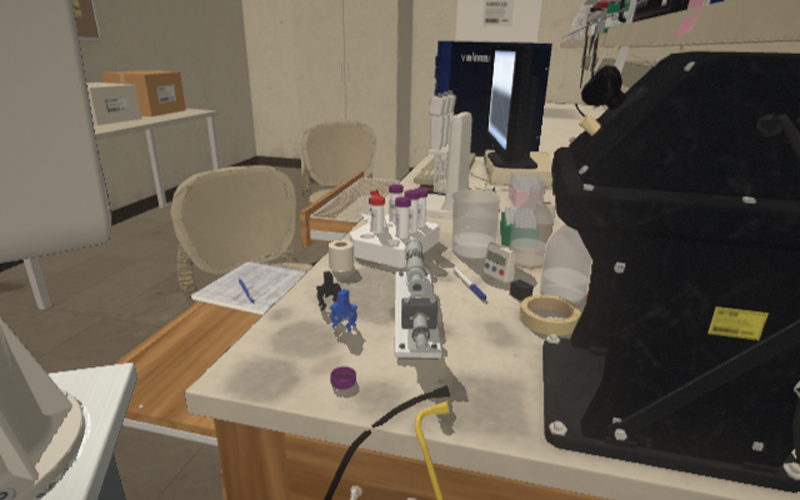

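The scene view shows the line from (350,285) to (475,225), with the black clip at (473,300), the blue decoy at (481,278) and the cap at (513,262). In the side view the clip is at (328,290), the blue decoy at (344,310) and the clamp post at (420,315). Next I'll enlarge both.

Run:
```python
import cv2,pickle
D=pickle.load(open("d0.pkl","rb"))
a=D["scene"]["color"][165:265,265:425,::-1]; b=D["side"]["color"][185:300,245:365,::-1]
cv2.imwrite("pics/sc1.png",cv2.resize(a,(800,500),interpolation=cv2.INTER_CUBIC))
cv2.imwrite("pics/si1.png",cv2.resize(b,(600,575),interpolation=cv2.INTER_CUBIC))
```

```text
(no output)
```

View pics/sc1.png

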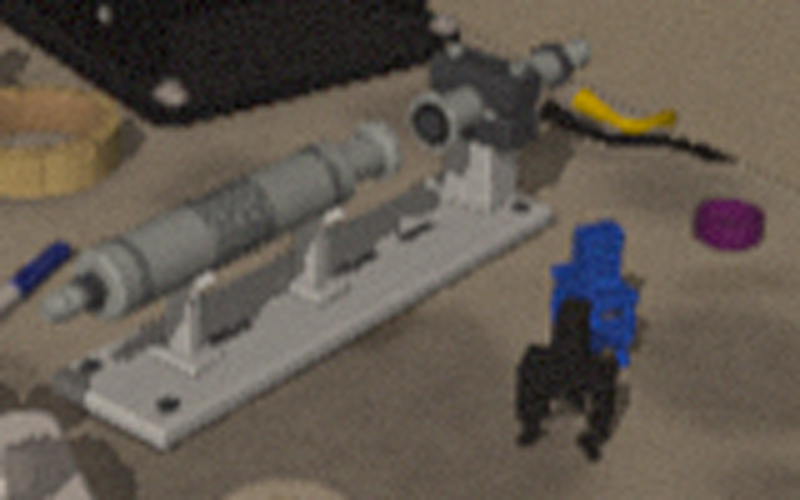

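View pics/si1.png

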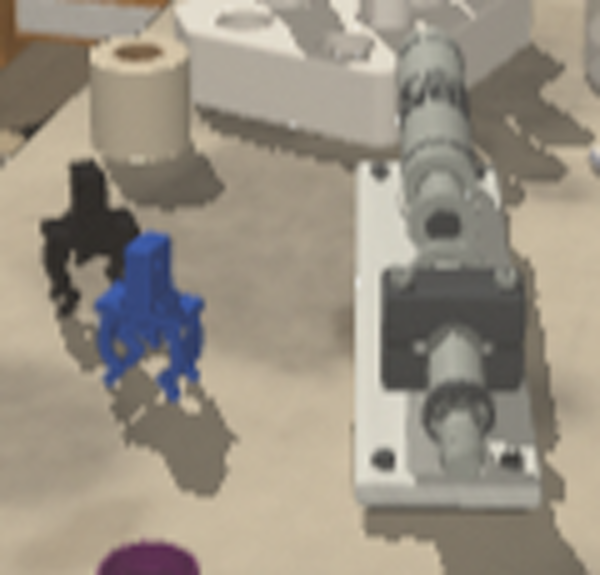

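```bash
cat > h.py <<'E'
import numpy as np,pickle
D=pickle.load(open("d0.pkl","rb"))
def full(n,u,v): return (265+u/5,165+v/5) if n=="scene" else (245+u/5,185+v/5)
def ray(n,u,v):
    f=D[n]; p=full(n,u,v); d=np.linalg.inv(f["mtx"])@[*p,1]
    return -f["R"].T@f["t"], f["R"].T@d
def atz(n,u,v,z):
    o,d=ray(n,u,v); return (o+d*(z-o[2])/d[2]).round(1)
def tri(a,b):
    o1,d1=ray("scene",*a);o2,d2=ray("side",*b)
    s=np.linalg.lstsq(np.c_[d1,-d2],o2-o1,rcond=None)[0]
    p,q=o1+d1*s[0],o2+d2*s[1]; return ((p+q)/2).round(1),np.linalg.norm(p-q).round(1)
E
python3 - <<'E'
from h import *
print("rail scene",[atz("scene",*p,14) for p in [(165,432),(552,208),(88,397)]])
print("rail side",[atz("side",*p,14) for p in [(358,162),(358,490),(540,490),(487,162)]])
print("clip tab top",atz("scene",573,303,66),atz("side",88,163,66),tri((573,303),(88,163)))
print("clip tips",[atz("scene",*p,0) for p in [(525,442),(592,457)]],[atz("side",*p,0) for p in [(67,310)]])
print("blue top",tri((598,225),(150,238)))
print("cap",tri((730,205),(148,550)))
print("stub face",atz("scene",430,122,70),"filter face",atz("scene",386,150,70),"barrel mid",atz("scene",236,218,70),"barrel stub-end",atz("scene",330,175,70))
print("far tube",atz("scene",578,50,70),"filter tail",atz("scene",55,303,70))
print("side: stub tail",atz("side",462,460,70),"side filterface c",atz("side",443,222,70))
E
```

```text
rail scene [array([588.4, 339.1,  14. ]), array([514.1,  68.5,  14. ]), array([631.2, 330.2,  14. ])]
rail side [array([593.3, 338.5,  14. ]), array([518. ,  62.8,  14. ]), array([583.2,  46.1,  14. ]), array([656.4, 323.3,  14. ])]
clip tab top [445.6 248.8  66. ] [448.5 257.6  66. ] (array([446.3, 251.6,  68.2]), np.float64(3.2))
clip tips [array([458.8, 258.6,   0. ]), array([429.8, 256.7,   0. ])] [array([435.3, 248.1,   0. ])]
blue top (array([460.2, 177. ,  67.1]), np.float64(4.0))
cap (array([433.4,  35.9,  20.5]), np.float64(5.1))
stub face [565.  113.9  70. ] filter face [571.2 153.7  70. ] barrel mid [601.6 249.4  70. ] barrel stub-end [583.2 190.7  70. ]
far tube [530.6  -9.9  70. ] filter tail [631.7 350.4  70. ]
side: stub tail [533.2  -7.9  70. ] side filterface c [579.3 158.7  70. ]
```

```bash
cat >> h.py <<'E'
from scipy.spatial.transform import Rotation as Ro
def down(yaw): return Ro.from_euler("xyz",[np.pi,0,yaw])
def go(p,rot,target,yaw):
    "dp, rot entries from pose p/rot to target with tool down at yaw"
    Rm=Ro.from_euler("xyz",rot); T=down(yaw)
    return (Rm.inv().apply(np.subtract(target,p))/40).round(3),(np.degrees((Rm.inv()*T).as_rotvec())/6).round(3)
E
python3 - <<'E'
from h import *
from rig import telemetry,optics
s=telemetry.sense();f=optics.grab_frame("wrist");print(f["mtx"],f["mount"])
p,rot=s["eef_pos"],s["tcp_rot"]
tgt=np.array([520,190,320.]);y0=.3988
N=4
for k in range(N):
    t=s["eef_pos"]+(tgt-s["eef_pos"])*(k+1)/N; y=y0+(1.303-y0)*(k+1)/N
    print(go(p,rot,t,y)); p,rot=t,[np.pi,0,y]
E
```

```text
[[318.80285889   0.         317.15942857]
 [  0.         318.80285889 201.86742053]
 [  0.           0.           1.        ]] [[-6.25612956e-04 -9.55975928e-01 -2.93444430e-01  7.48619585e+01]
 [ 9.99999704e-01 -7.29531184e-04  2.44685101e-04 -8.53012926e-01]
 [-4.47989929e-04 -2.93444190e-01  9.55976102e-01 -1.42339247e+02]
 [ 0.00000000e+00  0.00000000e+00  0.00000000e+00  1.00000000e+00]]
(array([ 3.456, -3.737, -0.554]), array([-1.200e-02, -1.000e-03, -2.159e+00]))
(array([ 4.205, -2.866, -0.558]), array([-0.   ,  0.   , -2.159]))
(array([ 4.741, -1.851, -0.558]), array([ 0.   ,  0.   , -2.159]))
(array([ 5.035, -0.741, -0.558]), array([ 0.   ,  0.   , -2.159]))
```

>>> play_rows:
  dp:
    - [3.46,-3.74,-0.55]
    - [3.46,-3.74,-0.55]
    - [3.46,-3.74,-0.55]
    - [3.46,-3.74,-0.55]
    - [3.46,-3.74,-0.55]
  rot:
    - [0,0,-2.16]
    - [0,0,-2.16]
    - [0,0,-2.16]
    - [0,0,-2.16]
    - [0,0,-2.16]

```text
clock: 0.57
eef_pos: [312.2, -382.1, 253.2]
tcp_rot: [-3.141, -0.0, 0.625]
contact_force: [1.1, 0.3, -0.3]
opening: 1.002
grasp_force: 0.0
```

>>> play_rows:
  dp:
    - [4.2,-2.87,-0.56]
    - [4.2,-2.87,-0.56]
    - [4.2,-2.87,-0.56]
    - [4.2,-2.87,-0.56]
    - [4.2,-2.87,-0.56]
  rot:
    - [0,0,-2.16]
    - [0,0,-2.16]
    - [0,0,-2.16]
    - [0,0,-2.16]
    - [0,0,-2.16]

```text
clock: 0.98
eef_pos: [381.3, -190.8, 276.0]
tcp_rot: [3.141, -0.0, 0.851]
contact_force: [0.4, 0.3, 0.7]
opening: 1.001
grasp_force: 0.0
```

>>> play_rows:
  dp:
    - [4.74,-1.85,-0.56]
    - [4.74,-1.85,-0.56]
    - [4.74,-1.85,-0.56]
    - [4.74,-1.85,-0.56]
    - [4.74,-1.85,-0.56]
  rot:
    - [0,0,-2.16]
    - [0,0,-2.16]
    - [0,0,-2.16]
    - [0,0,-2.16]
    - [0,0,-2.16]

```text
clock: 1.4
eef_pos: [450.7, 0.8, 298.5]
tcp_rot: [3.141, -0.0, 1.078]
contact_force: [0.8, -0.7, -1.0]
opening: 1.0
grasp_force: 0.0
```

>>> play_rows:
  dp:
    - [5.04,-0.74,-0.56]
    - [5.04,-0.74,-0.56]
    - [5.04,-0.74,-0.56]
    - [5.04,-0.74,-0.56]
    - [5.04,-0.74,-0.56]
  rot:
    - [0,0,-2.16]
    - [0,0,-2.16]
    - [0,0,-2.16]
    - [0,0,-2.16]
    - [0,0,-2.16]

```text
clock: 1.82
eef_pos: [520.2, 192.5, 320.6]
tcp_rot: [3.142, -0.0, 1.304]
contact_force: [1.2, -0.3, 0.4]
opening: 0.999
grasp_force: 0.0
```

>>> play_rows:
  dp:
    - [0,0,0]
    - [0,0,0]
    - [0,0,0]
  rot:
    - [0,0,0]
    - [0,0,0]
    - [0,0,0]

```text
clock: 2.07
eef_pos: [519.4, 189.7, 319.9]
tcp_rot: [-3.141, 0.001, 1.304]
contact_force: [0.3, -0.2, 0.2]
opening: 1.0
grasp_force: 0.0
```

Run:
```python
from h import *
from rig import telemetry,optics
import cv2
s=telemetry.sense();f=optics.grab_frame("wrist");print(s)
pickle.dump((s,f),open("w1.pkl","wb"))
cv2.imwrite("pics/w1.png",cv2.resize(f["color"][:,:,::-1],(800,500),interpolation=cv2.INTER_CUBIC))
```

```text
{'clock': 2.0667, 'qpos': array([ 3.47677579e-01,  1.66381291e-01,  1.68188278e+00, -3.83797642e-04,
        1.29479637e+00,  6.14207660e-01]), 'qvel': array([-0.02577024, -0.01388695,  0.01320946,  0.00081788, -0.00051654,
       -0.0007326 ]), 'joint_efforts': array([ 1.30500007e+00, -4.86492383e+01, -3.75089192e+01,  1.00483506e-01,
       -8.09060829e-02,  3.76100047e-02]), 'eef_pos': array([519.39939988, 189.69060151, 319.89351952]), 'tcp_rot': array([-3.14060584e+00,  1.14756779e-03,  1.30437167e+00]), 'contact_force': array([ 0.34135493, -0.17309454,  0.23455437]), 'wrist_torque': array([-0.04793533,  0.02375256, -0.00418289]), 'grasp_force': 0.0, 'opening': 1.0001573062153202}
```

View pics/w1.png

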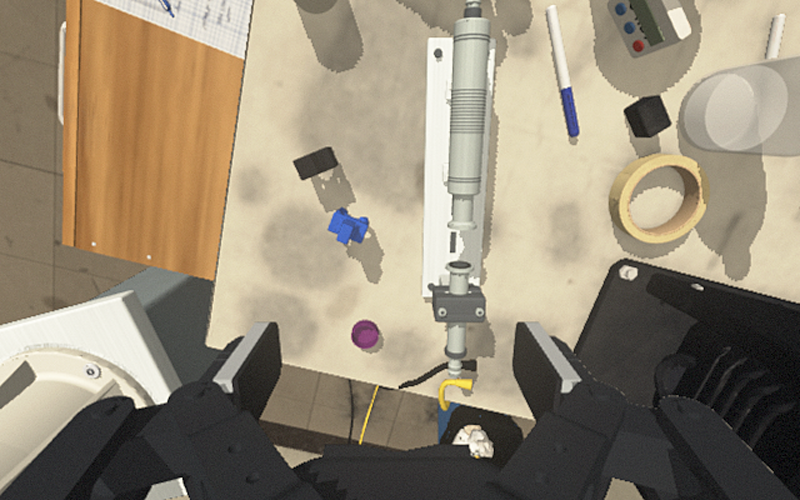

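The wrist view shows the filter flange face at about (463,228), the knurl at (468,112), the stub face at (460,265) and the clip at (316,163), turned slightly. I'll enlarge the clip and the gap.

```bash
cat >> h.py <<'E'
def wz(s,f,u,v,z):
    "wrist pixel (full-res) -> world point at height z"
    d=np.linalg.inv(f["mtx"])@[u,v,1]; M=f["mount"]; Rt=Ro.from_euler("xyz",s["tcp_rot"]).as_matrix()
    o=s["eef_pos"]+Rt@M[:3,3]; d=Rt@M[:3,:3]@d
    return (o+d*(z-o[2])/d[2]).round(1)
E
python3 - <<'E'
from h import *
import cv2
s,f=pickle.load(open("w1.pkl","rb"))
g=lambda p,z:wz(s,f,p[0]/1.25,p[1]/1.25,z)
print("knurl",g((468,112),70),"fface",g((463,228),70),"stub",g((460,265),70),"clamp",g((459,303),90),"barrel end",g((464,193),70),"tail",g((474,2),70))
print("clip",g((316,163),60),"cap",g((364,335),14))
c=f["color"][100:170,225:325,::-1];d=f["color"][140:250,325:425,::-1]
A=cv2.resize(c,(500,350),interpolation=cv2.INTER_CUBIC);B=cv2.resize(d,(300,330),interpolation=cv2.INTER_CUBIC)
o=np.zeros((350,800,3),np.uint8);o[:,:500]=A;o[:330,500:]=B;cv2.imwrite("pics/w1c.png",o)
E
```

```text
knurl [606.8 260.3  70. ] fface [578.3 153.4  70. ] stub [566.8 115.6  70. ] clamp [555.4  83.4  90. ] barrel end [586.9 187.7  70. ] tail [630.8 346.6  70. ]
clip [453.5 253.3  60. ] cap [434.   35.5  14. ]
```

View pics/w1c.png

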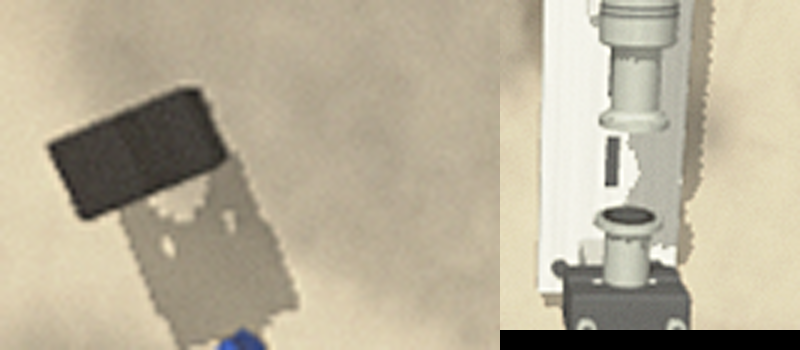

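The crop shows the clip outline with corners (50,147), (190,88), (225,155) and (85,218), so its yaw is about 0.14. The flange gap is about 39 mm. I'll go to the knurl, grip it gently and slide the filter.

>>> play_rows:
  dp:
    - [1.1,0.8,0.5]
    - [2.24,1.63,1.3]
    - [2.24,1.63,2.3]
    - [2.24,1.63,3.3]
    - [2.24,1.63,4.3]
  rot:
    - [0,0,0]
    - [0,0,0]
    - [0,0,0]
    - [0,0,0]
    - [0,0,0]
  fingers: 0.75
  grip_force: 20

```text
clock: 2.53
eef_pos: [606.9, 257.7, 167.8]
tcp_rot: [3.14, -0.001, 1.302]
contact_force: [-0.3, 0.3, -0.1]
opening: 0.747
grasp_force: 0.0
```

>>> play_rows:
  dp:
    - [0,0,0.5]
    - [0,0,1.0]
    - [0,0,1.0]
    - [0,0,1.0]
    - [0,0,1.0]
  rot:
    - [0,0,0]
    - [0,0,0]
    - [0,0,0]
    - [0,0,0]
    - [0,0,0]

```text
clock: 2.95
eef_pos: [606.1, 257.6, 130.3]
tcp_rot: [3.14, -0.001, 1.302]
contact_force: [0.1, 0.3, -0.6]
opening: 0.749
grasp_force: 0.0
```

Run:
```python
from h import *
from rig import telemetry,optics
import cv2
print([atz("scene",*p,60) for p in [(205,278),(332,213)]],[atz("scene",*p,14) for p in [(190,360),(318,288)]])
s=telemetry.sense();f=optics.grab_frame("wrist");print(s["eef_pos"],s["tcp_rot"],s["contact_force"])
pickle.dump((s,f),open("w2.pkl","wb"))
cv2.imwrite("pics/w2.png",f["color"][:,:,::-1])
```

```text
[array([596.3, 288.3,  60. ]), array([574.1, 207.7,  60. ])] [array([607. , 283.8,  14. ]), array([584.8, 199. ,  14. ])]
[606.12232719 257.58465483 130.30539529] [ 3.14021255e+00 -9.79461959e-04  1.30246610e+00] [ 0.10089219  0.30772194 -0.63384984]
```

View pics/w2.png

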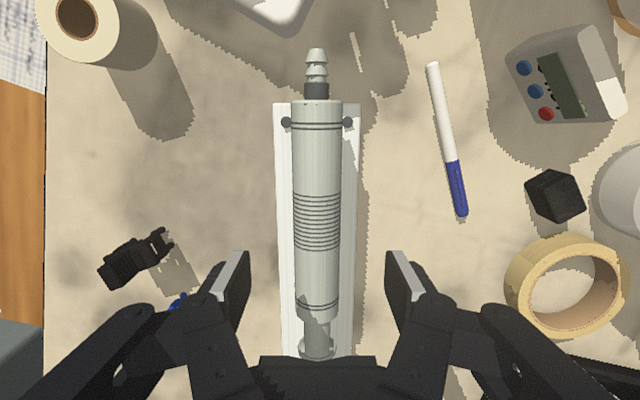

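The view is centred on the filter: barrel axis at column 317, knurl at (317,222). The clip is at (135,260). I'll lower the tool a little towards +y and close.

>>> play_rows:
  dp:
    - [0.2,0,0.5]
    - [0.2,0,1.2]
    - [0.2,0,1.6]
    - [0.2,0,1.77]
    - [0.2,0,1.77]
  rot:
    - [0,0,0]
    - [0,0,0]
    - [0,0,0]
    - [0,0,0]
    - [0,0,0]

```text
clock: 3.42
eef_pos: [607.2, 265.7, 57.8]
tcp_rot: [-3.141, 0.0, 1.303]
contact_force: [0.2, 0.5, 0.5]
opening: 0.75
grasp_force: 0.0
```

>>> play_rows:
  dp:
    - [0,0,0]
    - [0,0,0]
    - [0,0,0]
    - [0,0,0]
    - [0,0,0]
  rot:
    - [0,0,0]
    - [0,0,0]
    - [0,0,0]
    - [0,0,0]
    - [0,0,0]
  fingers: 0.25
  grip_force: 20

```text
clock: 3.83
eef_pos: [608.2, 266.5, 59.8]
tcp_rot: [3.14, -0.002, 1.303]
contact_force: [-1.6, 0.8, 5.1]
opening: 0.365
grasp_force: 20.9
```

>>> play_rows:
  dp:
    - [0,0,0]
    - [0,0,0]
    - [0,0,0]
    - [0,0,0]
    - [0,0,0]
  rot:
    - [0,0,0]
    - [0,0,0]
    - [0,0,0]
    - [0,0,0]
    - [0,0,0]

```text
clock: 4.25
eef_pos: [608.2, 266.4, 59.8]
tcp_rot: [3.14, -0.002, 1.303]
contact_force: [-2.5, 0.4, 5.0]
opening: 0.364
grasp_force: 20.9
```

>>> play_rows:
  dp:
    - [-0.12,0,0]
    - [-0.26,0,0]
    - [-0.4,0,0]
    - [-0.52,0,0]
    - [-0.62,0,0]
  rot:
    - [0,0,0]
    - [0,0,0]
    - [0,0,0]
    - [0,0,0]
    - [0,0,0]

```text
clock: 4.67
eef_pos: [601.9, 243.5, 59.9]
tcp_rot: [3.14, -0.004, 1.303]
contact_force: [-2.5, 6.7, 4.6]
opening: 0.365
grasp_force: 20.8
```

>>> play_rows:
  dp:
    - [-0.05,0,0]
    - [-0.1,0,0]
    - [-0.14,0,0]
    - [-0.17,0,0]
    - [-0.18,0,0]
  rot:
    - [0,0,0]
    - [0,0,0]
    - [0,0,0]
    - [0,0,0]
    - [0,0,0]

```text
clock: 5.08
eef_pos: [600.0, 236.6, 59.8]
tcp_rot: [3.14, -0.004, 1.303]
contact_force: [-2.2, 7.2, 4.9]
opening: 0.366
grasp_force: 20.8
```

>>> play_rows:
  dp:
    - [-0.03,0,0]
    - [-0.06,0,0]
    - [-0.09,0,0]
    - [-0.1,0,0]
    - [-0.1,0,0]
  rot:
    - [0,0,0]
    - [0,0,0]
    - [0,0,0]
    - [0,0,0]
    - [0,0,0]

```text
clock: 5.5
eef_pos: [599.0, 232.8, 59.9]
tcp_rot: [3.14, -0.003, 1.303]
contact_force: [-1.6, 6.1, 4.2]
opening: 0.365
grasp_force: 20.8
```

>>> play_rows:
  dp:
    - [-0.01,0,0]
    - [-0.02,0,0]
    - [-0.03,0,0]
    - [-0.03,0,0]
  rot:
    - [0,0,0]
    - [0,0,0]
    - [0,0,0]
    - [0,0,0]

```text
clock: 5.83
eef_pos: [598.6, 231.7, 59.8]
tcp_rot: [3.14, -0.003, 1.303]
contact_force: [-1.2, 6.8, 5.1]
opening: 0.364
grasp_force: 20.8
```

Run:
```python
from h import *
from rig import telemetry,optics
import cv2
f=optics.grab_frame("scene");D["scene"]=f
cv2.imwrite("pics/sc2.png",cv2.resize(f["color"][170:240,310:390,::-1],(640,560),interpolation=cv2.INTER_CUBIC))
```

```text
(no output)
```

View pics/sc2.png

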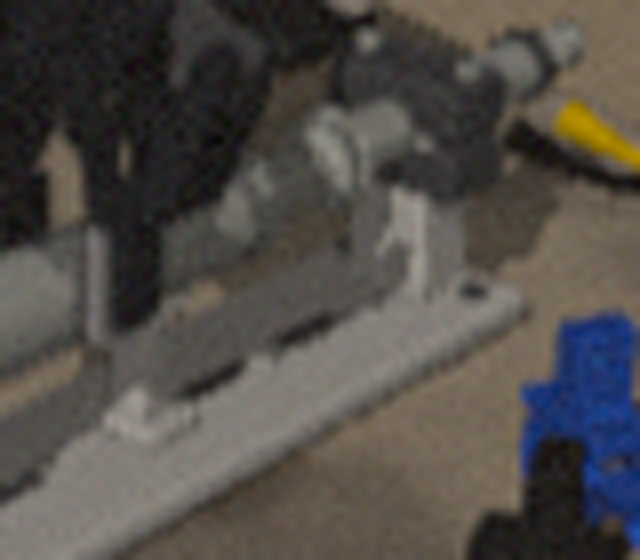

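The scene crop shows the flanges almost meeting at about (335,150). I'll continue in sub-millimetre steps and watch the force.

>>> play_rows:
  dp:
    - [-0.02,0,0]
    - [-0.03,0,0]
  rot:
    - [0,0,0]
    - [0,0,0]

```text
clock: 6.05
eef_pos: [598.4, 230.6, 59.8]
tcp_rot: [3.14, -0.004, 1.303]
contact_force: [-1.9, 6.7, 3.6]
opening: 0.366
grasp_force: 20.8
```

>>> play_rows:
  dp:
    - [-0.015,0,0]
    - [-0.02,0,0]
  rot:
    - [0,0,0]
    - [0,0,0]

```text
clock: 6.22
eef_pos: [598.1, 229.8, 59.8]
tcp_rot: [3.14, -0.004, 1.303]
contact_force: [-1.0, 7.0, 5.4]
opening: 0.363
grasp_force: 20.8
```

>>> play_rows:
  dp:
    - [-0.015,0,0]
    - [-0.02,0,0]
  rot:
    - [0,0,0]
    - [0,0,0]

```text
clock: 6.38
eef_pos: [597.9, 229.1, 59.9]
tcp_rot: [3.14, -0.004, 1.303]
contact_force: [-1.7, 5.8, 4.5]
opening: 0.365
grasp_force: 20.8
```

>>> play_rows:
  dp:
    - [-0.015,0,0]
    - [-0.015,0,0]
  rot:
    - [0,0,0]
    - [0,0,0]

```text
clock: 6.55
eef_pos: [597.7, 228.4, 59.8]
tcp_rot: [3.14, -0.003, 1.303]
contact_force: [-1.5, 6.0, 4.2]
opening: 0.368
grasp_force: 20.8
```

>>> play_rows:
  dp:
    - [-0.015,0,0]
    - [-0.02,0,0]
  rot:
    - [0,0,0]
    - [0,0,0]

```text
clock: 6.72
eef_pos: [597.6, 227.7, 59.8]
tcp_rot: [3.14, -0.004, 1.303]
contact_force: [-1.9, 7.2, 3.9]
opening: 0.368
grasp_force: 20.8
```

>>> play_rows:
  dp:
    - [-0.015,0,0]
    - [-0.015,0,0]
  rot:
    - [0,0,0]
    - [0,0,0]

```text
clock: 6.88
eef_pos: [597.5, 227.4, 59.8]
tcp_rot: [3.14, -0.004, 1.303]
contact_force: [-1.7, 7.7, 3.9]
opening: 0.362
grasp_force: 20.7
```

>>> play_rows:
  dp:
    - [-0.015,0,0]
    - [-0.015,0,0]
  rot:
    - [0,0,0]
    - [0,0,0]

```text
clock: 7.05
eef_pos: [597.5, 227.4, 59.8]
tcp_rot: [3.139, -0.005, 1.303]
contact_force: [-1.1, 11.1, 3.1]
opening: 0.367
grasp_force: 20.6
```

>>> play_rows:
  dp:
    - [0,0,0]
    - [0,0,0]
  rot:
    - [0,0,0]
    - [0,0,0]

```text
clock: 7.22
eef_pos: [597.5, 227.4, 59.9]
tcp_rot: [3.139, -0.005, 1.303]
contact_force: [-2.0, 11.1, 2.6]
opening: 0.369
grasp_force: 20.6
```

Contact: the position has stopped and the force rose by about 5 N. Now relax, open, lift, and move to view the clip.

>>> play_rows:
  dp:
    - [0.015,0,0]
    - [0.015,0,0]
    - [0.015,0,0]
    - [0.015,0,0]
    - [0.015,0,0]
  rot:
    - [0,0,0]
    - [0,0,0]
    - [0,0,0]
    - [0,0,0]
    - [0,0,0]
  fingers: 0.75

```text
clock: 7.63
eef_pos: [596.3, 225.2, 58.0]
tcp_rot: [3.142, 0.0, 1.303]
contact_force: [-0.6, 1.1, 0.7]
opening: 0.748
grasp_force: 0.0
```

>>> play_rows:
  dp:
    - [0,0,0]
    - [0,0,-0.4]
    - [0,0,-1.2]
    - [0,0,-2]
    - [0,0,-2]
  rot:
    - [0,0,0]
    - [0,0,0]
    - [0,0,0]
    - [0,0,0]
    - [0,0,0]

```text
clock: 8.05
eef_pos: [599.7, 226.5, 144.0]
tcp_rot: [3.135, -0.005, 1.303]
contact_force: [1.5, 0.5, 0.8]
opening: 0.753
grasp_force: 0.0
```

>>> play_rows:
  dp:
    - [0,0,-1]
    - [-1.64,-3.44,-1.5]
    - [-1.64,-3.44,-1.5]
    - [-1.64,-3.44,-1.5]
    - [-1.64,-3.44,-1.5]
  rot:
    - [0,0,0]
    - [0,0,-3.94]
    - [0,0,-3.94]
    - [0,0,-3.94]
    - [0,0,-3.94]

```text
clock: 8.47
eef_pos: [442.9, 197.4, 197.8]
tcp_rot: [-3.14, 0.0, 1.723]
contact_force: [0.2, 0.9, -0.4]
opening: 0.75
grasp_force: 0.0
```

>>> play_rows:
  dp:
    - [0,0,0]
    - [0,0,0]
    - [0,0,0]
  rot:
    - [0,0,0]
    - [0,0,0]
    - [0,0,0]

```text
clock: 8.72
eef_pos: [447.3, 198.8, 198.3]
tcp_rot: [3.14, -0.0, 1.716]
contact_force: [0.1, 0.0, 0.5]
opening: 0.749
grasp_force: 0.0
```

Run:
```python
from h import *
from rig import telemetry,optics
import cv2
s=telemetry.sense();f=optics.grab_frame("wrist");print(s["eef_pos"],s["tcp_rot"],s["contact_force"])
pickle.dump((s,f),open("w3.pkl","wb"))
Rt=Ro.from_euler("xyz",s["tcp_rot"]).as_matrix();M=f["mount"]
def px(X):
    c=M[:3,:3].T@(Rt.T@(np.array(X)-s["eef_pos"])-M[:3,3]);q=f["mtx"]@c;return q[:2]/q[2]
u,v=px([448,253,50]).astype(int);print(u,v)
u0=max(0,u-80);v0=max(0,v-60)
print(u0,v0)
cv2.imwrite("pics/w3.png",cv2.resize(f["color"][v0:v0+120,u0:u0+160,::-1],(800,600),interpolation=cv2.INTER_CUBIC))
```

```text
[447.25832818 198.79730577 198.31661284] [ 3.13981258e+00 -4.00774635e-04  1.71557310e+00] [0.11061597 0.00875974 0.54756719]
326 129
246 69
```

View pics/w3.png

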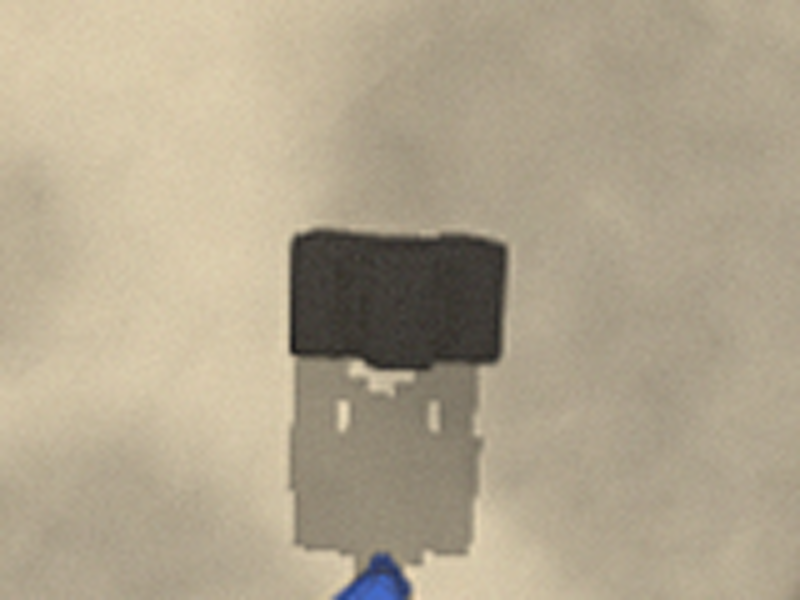

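The crop shows the clip outline from (292,232) to (505,362), tilted about 2.3° to the right and down. The tab is at column 400, and the outline size fits 40 x 22.5 mm.

Run:
```python
from h import *
from rig import telemetry
s,f=pickle.load(open("w3.pkl","rb"))
for p,z in [((399,297),40),((400,366),66),((292,355),40),((500,362),40),((295,232),40),((505,242),40)]: print(p,wz(s,f,246+p[0]/5,69+p[1]/5,z))
c=wz(s,f,246+399/5,69+297/5,40)
t=telemetry.sense()
for z in (110,41): print(go(t["eef_pos"],t["tcp_rot"],[c[0],c[1],z],1.676))
```

```text
(399, 297) [447.4 253.5  40. ]
(400, 366) [448.3 243.9  66. ]
(292, 355) [429.2 240.3  40. ]
(500, 362) [467.8 244.5  40. ]
(295, 232) [426.9 262.3  40. ]
(505, 242) [465. 266.  40.]
(array([1.353, 0.192, 2.204]), array([ 0.013, -0.003,  0.377]))
(array([1.352, 0.189, 3.929]), array([ 0.013, -0.003,  0.377]))
```

>>> play_rows:
  dp:
    - [0.7,0.1,0.9]
    - [1.353,0.19,1.8]
    - [1.353,0.19,2.5]
    - [1.353,0.19,3.2]
    - [1.353,0.19,3.5]
  rot:
    - [0,0,0.38]
    - [0,0,0.38]
    - [0,0,0.38]
    - [0,0,0.38]
    - [0,0,0.38]
  fingers: 0.5

```text
clock: 9.18
eef_pos: [445.0, 252.9, 53.7]
tcp_rot: [-3.137, 0.002, 1.677]
contact_force: [0.4, -0.3, 0.8]
opening: 0.501
grasp_force: 0.0
```

>>> play_rows:
  dp:
    - [0,0,0.2]
    - [0,0,0.41]
    - [0,0,0.41]
    - [0,0,0.41]
  rot:
    - [0,0,0]
    - [0,0,0]
    - [0,0,0]
    - [0,0,0]

```text
clock: 9.52
eef_pos: [446.6, 253.3, 41.6]
tcp_rot: [3.141, -0.0, 1.676]
contact_force: [-0.2, 0.4, 0.1]
opening: 0.502
grasp_force: 0.0
```

>>> play_rows:
  dp:
    - [0,0,0]
    - [0,0,0]
    - [0,0,0]
    - [0,0,0]
    - [0,0,0]
  rot:
    - [0,0,0]
    - [0,0,0]
    - [0,0,0]
    - [0,0,0]
    - [0,0,0]
  fingers: 0.0
  grip_force: 40

```text
clock: 9.93
eef_pos: [446.6, 253.5, 42.3]
tcp_rot: [3.14, -0.001, 1.676]
contact_force: [-0.9, -0.0, 6.0]
opening: 0.129
grasp_force: 43.0
```

>>> play_rows:
  dp:
    - [0,0,0]
    - [0,0,0]
    - [0,0,0]
    - [0,0,0]
  rot:
    - [0,0,0]
    - [0,0,0]
    - [0,0,0]
    - [0,0,0]

```text
clock: 10.27
eef_pos: [446.8, 253.6, 42.3]
tcp_rot: [3.14, -0.001, 1.676]
contact_force: [-1.0, 0.1, 6.7]
opening: 0.132
grasp_force: 43.0
```

Run:
```python
from h import *
from rig import telemetry
t=telemetry.sense();print(t["eef_pos"],t["tcp_rot"],t["contact_force"],t["opening"])
```

```text
[446.79025603 253.60499861  42.32857559] [ 3.13965082e+00 -8.05117851e-04  1.67638096e+00] [-1.03562608  0.13376627  6.65809249] 0.13190495163309282
```

>>> play_rows:
  dp:
    - [0,0,-0.6]
    - [0,0,-1.5]
    - [0,0,-2.4]
    - [0,0,-2.7]
    - [0,0,-2.7]
  rot:
    - [0,0,0]
    - [0,0,0]
    - [0,0,0]
    - [0,0,0]
    - [0,0,0]

```text
clock: 10.68
eef_pos: [447.9, 254.2, 153.1]
tcp_rot: [3.136, -0.002, 1.676]
contact_force: [0.6, 0.8, -0.7]
opening: 0.129
grasp_force: 42.1
```

>>> play_rows:
  dp:
    - [-0.6,0.25,0]
    - [-1.3,0.5,0]
    - [-2.0,0.8,0]
    - [-2.57,1.03,0]
    - [-2.57,1.03,0]
  rot:
    - [0,0,0.5]
    - [0,0,1.1]
    - [0,0,1.76]
    - [0,0,1.76]
    - [0,0,1.76]

```text
clock: 11.1
eef_pos: [498.8, 152.1, 148.4]
tcp_rot: [-3.141, 0.001, 1.49]
contact_force: [0.4, -0.2, -1.1]
opening: 0.131
grasp_force: 42.1
```

>>> play_rows:
  dp:
    - [-0.6,0.4,0]
    - [-1.3,0.9,0]
    - [-2.0,1.3,0]
    - [-2.33,1.49,0]
    - [-2.33,1.49,0]
  rot:
    - [0,0,0.5]
    - [0,0,1.1]
    - [0,0,1.77]
    - [0,0,1.77]
    - [0,0,1.77]

```text
clock: 11.52
eef_pos: [550.4, 55.3, 148.4]
tcp_rot: [-3.141, 0.001, 1.304]
contact_force: [-0.1, -0.4, -0.5]
opening: 0.128
grasp_force: 42.1
```

>>> play_rows:
  dp:
    - [0,0,0]
    - [0,0,0]
    - [0,0,0]
  rot:
    - [0,0,0]
    - [0,0,0]
    - [0,0,0]

```text
clock: 11.77
eef_pos: [549.0, 58.7, 149.0]
tcp_rot: [-3.141, 0.0, 1.308]
contact_force: [-0.3, 0.1, -1.1]
opening: 0.127
grasp_force: 42.0
```

Run:
```python
from h import *
from rig import telemetry,optics
import cv2
s=telemetry.sense();f=optics.grab_frame("wrist");print(s["eef_pos"],s["tcp_rot"],s["contact_force"],s["opening"])
pickle.dump((s,f),open("w4.pkl","wb"))
a=cv2.resize(f["color"][80:330,235:395,::-1],(384,600),interpolation=cv2.INTER_CUBIC)
g=optics.grab_frame("scene");pickle.dump(g,open("s4.pkl","wb"))
b=cv2.resize(g["color"][160:220,320:400,::-1],(400,300),interpolation=cv2.INTER_CUBIC)
c=cv2.resize(f["color"][100:160,277:357,::-1],(400,300),interpolation=cv2.INTER_CUBIC)
o=np.zeros((600,800,3),np.uint8);o[:,:384]=a;o[:300,400:]=b;o[300:,400:]=c
cv2.imwrite("pics/w4.png",o)
```

```text
[549.00599664  58.66623671 149.00331331] [-3.14052451e+00  1.33815814e-04  1.30793560e+00] [-0.26386483  0.09404342 -1.14548484] 0.12713007632226617
```

View pics/w4.png

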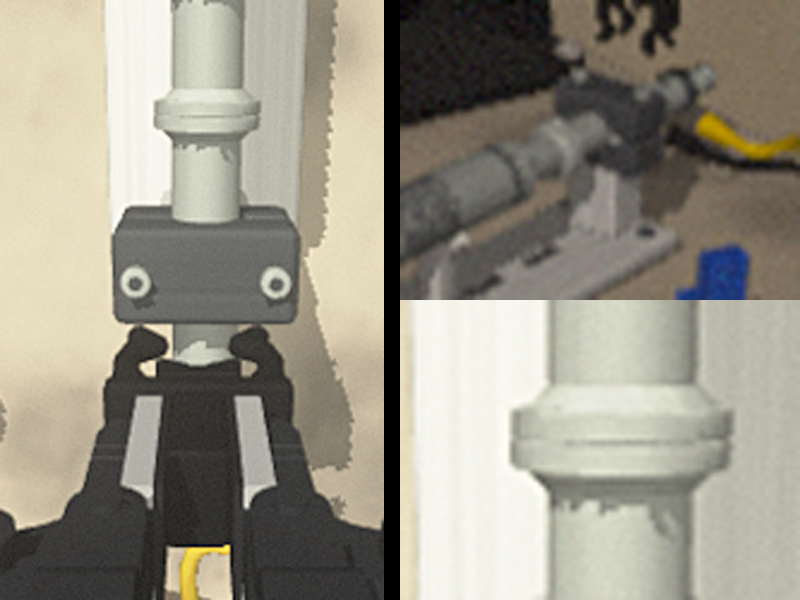

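The composite shows the flanges meeting, with the seam at the crest at (622,441) in the lower-right crop. The clip is held straight, with tips at (138,345) and (255,345), arms spanning 105 to 292, and the tab's front-top edge at about row 450 in the left crop. I'll compare these with where the model projects.

Run:
```python
from h import *
s,f=pickle.load(open("w4.pkl","rb"));M=f["mount"];K=f["mtx"]
def px(t):
    c=M[:3,:3].T@(np.array(t)-M[:3,3]);q=K@c;u,v=q[:2]/q[2];return ((u-235)*2.4).round(),((v-80)*2.4).round()
# tool z is down
for n,t in dict(tabtopfront=(10,0,-23.7),tabtopback=(-10,0,-23.7),shoulderfront=(11.25,0,2.3),tipfrontL=(11.25,-16,42.3),tipfrontR=(11.25,16,42.3),tipback=(-11.25,16,42.3),bodyL=(11.25,-20,15),bodyR=(11.25,20,15),tabR=(10,6,-23.7)).items(): print(n,px(t))
Rt=Ro.from_euler("xyz",s["tcp_rot"]).as_matrix()
seam=wz(s,f,321.4,128.2,85);print("seam",seam,Rt.T@(seam-s["eef_pos"]))
for u in [(156,0),(261,0)]: print(wz(s,f,235+u[0]/2.4,80+115/2.4,73))
# tip rows per axial offset
for o in (-2,-1,0,1,2): print(o,px((10+o,0,-23.7)),px((11.25+o,16,42.3)),px((11.25+o,0,2.3)))
import cv2
G=cv2.cvtColor(f["color"],cv2.COLOR_RGB2GRAY).astype(int)
print("tab col",G[222:312,312:322].mean(1).round().tolist())
```

```text
tabtopfront (np.float64(200.0), np.float64(453.0))
tabtopback (np.float64(200.0), np.float64(551.0))
shoulderfront (np.float64(199.0), np.float64(385.0))
tipfrontL (np.float64(136.0), np.float64(321.0))
tipfrontR (np.float64(262.0), np.float64(321.0))
tipback (np.float64(260.0), np.float64(401.0))
bodyL (np.float64(109.0), np.float64(361.0))
bodyR (np.float64(290.0), np.float64(361.0))
tabR (np.float64(234.0), np.float64(453.0))
seam [566.9 116.8  85. ] [60.79511751  2.24199625 63.99282026]
[553.1 119.9  73. ]
[581.3 112.3  73. ]
-2 (np.float64(200.0), np.float64(463.0)) (np.float64(261.0), np.float64(328.0)) (np.float64(199.0), np.float64(394.0))
-1 (np.float64(200.0), np.float64(458.0)) (np.float64(262.0), np.float64(324.0)) (np.float64(199.0), np.float64(389.0))
0 (np.float64(200.0), np.float64(453.0)) (np.float64(262.0), np.float64(321.0)) (np.float64(199.0), np.float64(385.0))
1 (np.float64(200.0), np.float64(447.0)) (np.float64(262.0), np.float64(317.0)) (np.float64(199.0), np.float64(380.0))
2 (np.float64(200.0), np.float64(442.0)) (np.float64(262.0), np.float64(313.0)) (np.float64(199.0), np.float64(376.0))
tab col [158.0, 179.0, 185.0, 202.0, 207.0, 205.0, 205.0, 206.0, 212.0, 178.0, 92.0, 44.0, 52.0, 61.0, 58.0, 52.0, 54.0, 55.0, 60.0, 61.0, 58.0, 52.0, 51.0, 53.0, 53.0, 52.0, 53.0, 52.0, 53.0, 53.0, 51.0, 51.0, 51.0, 51.0, 50.0, 50.0, 50.0, 51.0, 50.0, 50.0, 49.0, 49.0, 51.0, 50.0, 48.0, 51.0, 58.0, 58.0, 55.0, 53.0, 52.0, 52.0, 51.0, 51.0, 52.0, 52.0, 49.0, 51.0, 51.0, 51.0, 50.0, 49.0, 49.0, 49.0, 48.0, 48.0, 47.0, 47.0, 45.0, 48.0, 47.0, 45.0, 45.0, 44.0, 45.0, 45.0, 44.0, 46.0, 48.0, 46.0, 45.0, 46.0, 45.0, 45.0, 38.0, 15.0, 193.0, 215.0, 194.0, 192.0]
```

>>> play_rows:
  dp:
    - [0.6,0.03,0]
    - [1.2,0.06,0]
    - [1.51,0.063,0]
    - [1.51,0.063,0]
    - [1.51,0.063,0]
  rot:
    - [0,0,0]
    - [0,0,0]
    - [0,0,0]
    - [0,0,0]
    - [0,0,0]

```text
clock: 12.28
eef_pos: [567.6, 115.9, 149.3]
tcp_rot: [-3.141, 0.0, 1.309]
contact_force: [0.8, -0.8, -1.1]
opening: 0.136
grasp_force: 42.0
```

>>> play_rows:
  dp:
    - [0,0,0.15]
    - [0,0,0.3]
    - [0,0,0.45]
    - [0,0,0.55]
    - [0,0,0.55]
  rot:
    - [0,0,0]
    - [0,0,0]
    - [0,0,0]
    - [0,0,0]
    - [0,0,0]

```text
clock: 12.7
eef_pos: [567.1, 114.7, 126.1]
tcp_rot: [-3.14, 0.001, 1.306]
contact_force: [-1.0, -1.0, -0.8]
opening: 0.131
grasp_force: 42.0
```

>>> play_rows:
  dp:
    - [0,0,0]
    - [0,0,0]
    - [0,0,0]
  rot:
    - [0,0,0]
    - [0,0,0]
    - [0,0,0]

```text
clock: 12.95
eef_pos: [568.3, 115.3, 127.7]
tcp_rot: [3.141, -0.0, 1.307]
contact_force: [0.8, -0.6, -0.2]
opening: 0.13
grasp_force: 42.0
```

Run:
```python
from h import *
from rig import telemetry
t=telemetry.sense();print(t["eef_pos"],t["contact_force"],go(t["eef_pos"],t["tcp_rot"],[567.1,116.4,126],1.306))
```

```text
[568.25336693 115.25456073 127.71668426] [ 0.81185685 -0.58445286 -0.24775028] (array([ 0.02 , -0.035,  0.043]), array([ 0.003, -0.002,  0.006]))
```

>>> play_rows:
  dp:
    - [0,0,0]
    - [0,0,0]
    - [0,0,0]
  rot:
    - [0,0,0]
    - [0,0,0]
    - [0,0,0]

```text
clock: 13.2
eef_pos: [568.1, 115.3, 127.7]
tcp_rot: [3.141, -0.0, 1.307]
contact_force: [0.2, -0.8, 0.1]
opening: 0.128
grasp_force: 42.0
```

>>> play_rows:
  dp:
    - [0,0,0]
    - [0,0,0]
  rot:
    - [0,0,0]
    - [0,0,0]

```text
clock: 13.37
eef_pos: [568.1, 115.4, 127.6]
tcp_rot: [3.141, -0.0, 1.307]
contact_force: [1.1, 0.1, -1.4]
opening: 0.131
grasp_force: 42.0
```

>>> play_rows:
  dp:
    - [0.02,-0.03,0]
    - [0.02,-0.03,0.05]
    - [0.02,-0.03,0.1]
    - [0.02,-0.03,0.1]
    - [0.02,-0.03,0.1]
  rot:
    - [0,0,0]
    - [0,0,0]
    - [0,0,0]
    - [0,0,0]
    - [0,0,0]

```text
clock: 13.78
eef_pos: [566.9, 116.4, 123.2]
tcp_rot: [-3.141, 0.0, 1.307]
contact_force: [-0.4, 0.5, -1.4]
opening: 0.134
grasp_force: 42.0
```

>>> play_rows:
  dp:
    - [0,0,0.03]
    - [0,0,0.06]
    - [0,0,0.09]
    - [0,0,0.1]
    - [0,0,0.1]
  rot:
    - [0,0,0]
    - [0,0,0]
    - [0,0,0]
    - [0,0,0]
    - [0,0,0]

```text
clock: 14.2
eef_pos: [567.0, 116.3, 119.3]
tcp_rot: [-3.141, 0.0, 1.307]
contact_force: [-0.6, 0.4, -1.8]
opening: 0.13
grasp_force: 42.0
```

>>> play_rows:
  dp:
    - [0,0,0.03]
    - [0,0,0.06]
    - [0,0,0.09]
    - [0,0,0.1]
    - [0,0,0.1]
  rot:
    - [0,0,0]
    - [0,0,0]
    - [0,0,0]
    - [0,0,0]
    - [0,0,0]

```text
clock: 14.62
eef_pos: [567.0, 116.4, 115.3]
tcp_rot: [-3.141, 0.0, 1.307]
contact_force: [-0.7, -0.6, 0.0]
opening: 0.13
grasp_force: 42.0
```

>>> play_rows:
  dp:
    - [0,0,0.03]
    - [0,0,0.06]
    - [0,0,0.09]
    - [0,0,0.1]
    - [0,0,0.1]
  rot:
    - [0,0,0]
    - [0,0,0]
    - [0,0,0]
    - [0,0,0]
    - [0,0,0]

```text
clock: 15.03
eef_pos: [566.9, 116.4, 111.3]
tcp_rot: [-3.141, 0.0, 1.307]
contact_force: [-0.9, -0.4, -0.7]
opening: 0.132
grasp_force: 42.1
```

>>> play_rows:
  dp:
    - [0,0,0.02]
    - [0,0,0.04]
    - [0,0,0.06]
    - [0,0,0.06]
  rot:
    - [0,0,0]
    - [0,0,0]
    - [0,0,0]
    - [0,0,0]

```text
clock: 15.37
eef_pos: [567.3, 116.6, 109.7]
tcp_rot: [3.141, -0.0, 1.307]
contact_force: [-1.7, 0.8, 6.9]
opening: 0.132
grasp_force: 43.1
```

>>> play_rows:
  dp:
    - [0,0,0.02]
    - [0,0,0.04]
    - [0,0,0.05]
    - [0,0,0.05]
  rot:
    - [0,0,0]
    - [0,0,0]
    - [0,0,0]
    - [0,0,0]

```text
clock: 15.7
eef_pos: [567.4, 116.6, 107.9]
tcp_rot: [3.141, -0.001, 1.307]
contact_force: [-2.1, 0.7, 7.1]
opening: 0.131
grasp_force: 43.1
```

>>> play_rows:
  dp:
    - [0,0,0.02]
    - [0,0,0.04]
    - [0,0,0.06]
    - [0,0,0.06]
  rot:
    - [0,0,0]
    - [0,0,0]
    - [0,0,0]
    - [0,0,0]

```text
clock: 16.03
eef_pos: [567.1, 116.5, 105.0]
tcp_rot: [3.141, -0.0, 1.307]
contact_force: [-1.2, 0.4, 2.6]
opening: 0.127
grasp_force: 42.6
```

>>> play_rows:
  dp:
    - [0,0,0.02]
    - [0,0,0.04]
    - [0,0,0.05]
    - [0,0,0.05]
  rot:
    - [0,0,0]
    - [0,0,0]
    - [0,0,0]
    - [0,0,0]

```text
clock: 16.37
eef_pos: [566.7, 116.3, 102.1]
tcp_rot: [-3.141, 0.0, 1.307]
contact_force: [0.2, -0.1, -3.2]
opening: 0.13
grasp_force: 41.6
```

>>> play_rows:
  dp:
    - [0,0,0.02]
    - [0,0,0.04]
    - [0,0,0.05]
    - [0,0,0.05]
  rot:
    - [0,0,0]
    - [0,0,0]
    - [0,0,0]
    - [0,0,0]

```text
clock: 16.7
eef_pos: [566.8, 116.3, 100.1]
tcp_rot: [-3.141, 0.0, 1.307]
contact_force: [0.8, -0.1, -8.3]
opening: 0.13
grasp_force: 41.1
```

>>> play_rows:
  dp:
    - [0,0,0.02]
    - [0,0,0.04]
    - [0,0,0.06]
    - [0,0,0.07]
    - [0,0,0.07]
  rot:
    - [0,0,0]
    - [0,0,0]
    - [0,0,0]
    - [0,0,0]
    - [0,0,0]

```text
clock: 17.12
eef_pos: [566.9, 116.4, 97.7]
tcp_rot: [-3.141, 0.0, 1.307]
contact_force: [-0.0, 1.5, -8.2]
opening: 0.131
grasp_force: 41.1
```

>>> play_rows:
  dp:
    - [0,0,0.015]
    - [0,0,0.02]
    - [0,0,0.02]
  rot:
    - [0,0,0]
    - [0,0,0]
    - [0,0,0]

```text
clock: 17.37
eef_pos: [567.1, 116.4, 97.2]
tcp_rot: [-3.142, -0.0, 1.307]
contact_force: [-1.0, 0.8, -5.0]
opening: 0.128
grasp_force: 41.5
```

>>> play_rows:
  dp:
    - [0,0,0.015]
    - [0,0,0.015]
    - [0,0,0.015]
  rot:
    - [0,0,0]
    - [0,0,0]
    - [0,0,0]

```text
clock: 17.62
eef_pos: [567.1, 116.4, 96.4]
tcp_rot: [-3.142, -0.0, 1.307]
contact_force: [-0.7, 0.8, -6.0]
opening: 0.128
grasp_force: 41.3
```

>>> play_rows:
  dp:
    - [0,0,0.015]
    - [0,0,0.015]
    - [0,0,0.015]
  rot:
    - [0,0,0]
    - [0,0,0]
    - [0,0,0]

```text
clock: 17.87
eef_pos: [567.0, 116.4, 95.8]
tcp_rot: [-3.141, 0.0, 1.307]
contact_force: [-2.0, 1.3, -4.9]
opening: 0.131
grasp_force: 41.5
```

>>> play_rows:
  dp:
    - [0,0,0.015]
    - [0,0,0.015]
    - [0,0,0.015]
  rot:
    - [0,0,0]
    - [0,0,0]
    - [0,0,0]

```text
clock: 18.12
eef_pos: [567.1, 116.4, 95.6]
tcp_rot: [3.142, -0.0, 1.307]
contact_force: [-3.4, 1.5, 0.6]
opening: 0.131
grasp_force: 42.3
```

>>> play_rows:
  dp:
    - [0,0,0.015]
    - [0,0,0.015]
    - [0,0,0.015]
  rot:
    - [0,0,0]
    - [0,0,0]
    - [0,0,0]

```text
clock: 18.37
eef_pos: [567.2, 116.4, 95.4]
tcp_rot: [3.141, -0.0, 1.307]
contact_force: [-5.2, 0.1, 6.8]
opening: 0.129
grasp_force: 43.2
```

The clip has reached the hard stop at TCP z of about 95.5, as predicted. Now release and retreat.

>>> play_rows:
  dp:
    - [0,0,-0.03]
    - [0,0,-0.03]
    - [0,0,-0.03]
    - [0,0,-0.03]
    - [0,0,-0.03]
  rot:
    - [0,0,0]
    - [0,0,0]
    - [0,0,0]
    - [0,0,0]
    - [0,0,0]
  fingers: 0.5

```text
clock: 18.78
eef_pos: [567.4, 116.4, 95.9]
tcp_rot: [3.141, -0.0, 1.307]
contact_force: [0.3, -0.2, -0.7]
opening: 0.506
grasp_force: 0.0
```

>>> play_rows:
  dp:
    - [0,0,-0.2]
    - [0,0,-0.6]
    - [0,0,-1.2]
    - [0,0,-2]
    - [0,0,-2.5]
  rot:
    - [0,0,0]
    - [0,0,0]
    - [0,0,0]
    - [0,0,0]
    - [0,0,0]

```text
clock: 19.2
eef_pos: [567.9, 116.6, 199.0]
tcp_rot: [3.139, -0.001, 1.307]
contact_force: [1.0, -1.0, -0.8]
opening: 0.5
grasp_force: 0.0
```

>>> play_rows:
  dp:
    - [-0.5,0,0]
    - [-1,0,0]
    - [-1,0,0]
    - [-1,0,0]
    - [-1,0,0]
  rot:
    - [0,0,0]
    - [0,0,0]
    - [0,0,0]
    - [0,0,0]
    - [0,0,0]

```text
clock: 19.62
eef_pos: [556.9, 78.0, 196.2]
tcp_rot: [3.141, -0.0, 1.306]
contact_force: [-0.3, 0.0, -0.1]
opening: 0.501
grasp_force: 0.0
```

Run:
```python
from h import *
from rig import telemetry,optics
import cv2
s=telemetry.sense();f=optics.grab_frame("wrist");print(s["eef_pos"],s["contact_force"])
G=cv2.cvtColor(f["color"],cv2.COLOR_RGB2GRAY)
M=f["mount"];Rt=Ro.from_euler("xyz",s["tcp_rot"]).as_matrix()
def px(X):
    c=M[:3,:3].T@(Rt.T@(np.array(X)-s["eef_pos"])-M[:3,3]);q=f["mtx"]@c;return (q[:2]/q[2]).round().astype(int)
c=np.array([566.9,116.8,0]);ex=np.array([.965,-.262,0]);ey=np.array([.262,.965,0])
print("tabtop exp",[px(c+a*ex+b*ey+[0,0,119]) for a in(-6,6) for b in(-10,10)])
print("shoulder exp",[px(c+a*ex+b*ey+[0,0,93]) for a in(-14,14) for b in(-11,11)])
u,v=px(c+[0,0,93]);roi=G[v-70:v+60,u-60:u+60]
m=(roi<75).astype(np.uint8);n,l,st,ce=cv2.connectedComponentsWithStats(m)
for i in range(1,n):
    if st[i,4]>150: print(st[i]+[u-60,v-70,0,0,0],ce[i]+[u-60,v-70])
```

```text
[556.92374949  78.03236725 196.23529936] [-0.32176383  0.045002   -0.06995842]
tabtop exp [array([308, 172]), array([308, 143]), array([326, 172]), array([326, 143])]
shoulder exp [array([299, 166]), array([299, 138]), array([335, 166]), array([335, 138])]
[ 292  136   51   35 1295] [318.61081081 153.05559846]
```

The clip blob spans columns 292 to 343 and rows 136 to 171, which matches where the seated model projects. Handing in.

```bash
python3 -c "
from rig import r
print(r.sign_off())"
```

```text
the job is handed in; nothing more can be done
None
```

I handed the job in; no verdict came back. By force and the last image, the filter's flange meets the stub's, and the clip has snapped past the tubes and sits on its hard stop at the expected height. The gripper is clear, and the clock read 19.6 s of the 72 s allowed.

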